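# Tap the clamp wedge home on the handlebar

### The job

The handlebar lies loose in the wedge clamp. Take the tapping block by its handle and tap the wooden wedge down into its slot with two or more light taps, lifting the block off in between, until it stops going in and the bar is held tight; do not hit it so hard that the bar is dented and do not push the wedge with the gripper. Then stand the block upright on its rubber mat again and leave the other things where they are.

Things in the scene. Friction and masses are not known exactly. Their poses are not given: they have to be found in the camera images.
- clamp: Fixed wedge clamp, base plate 137 (its x) by 90 by 30 mm high. Origin on the work surface, z up, x from the wedge slot to the black turning knob. The slot lies between an upright grey post and the sliding jaw, both 70 mm high. The steel jaw at the knob stands still but was set by hand, differently each time by up to 4.5 mm: not measured.
- wedge: Wooden wedge started in the slot, 56 mm long, taper 1:4; it only slides straight down and stays where left. Origin: centre of its level top, 22 by 36 mm along clamp x, y, 116 to 122 mm up at first. Drag about 6 N; after 7 to 31 mm (unknown) it jams on the bar and resistance climbs within a few mm: a tap reaching 13 to 20 N there makes it tight, over 30 N dents the bar.
- jaw: The sliding steel jaw between wedge and handlebar, front plate 12 mm thick, 60 mm wide, moved towards the knob by a quarter of the wedge's travel. Its origin is a reference point that lies at the clamp's origin when the wedge is fully raised.
- handlebar: Straight aluminium handlebar, 31.8 mm diameter, 420 mm long along its y axis, with black rubber grips on its ends; it lies loose across the clamp's base between the two steel jaws, a few mm of play. Origin: underside at mid length.
- tapper_mid (a point): The tapping block: white nylon foot, 42 by 42 mm and 35 mm high, with a square wooden handle 24 by 24 mm above it; 120 mm high in all, about 0.22 kg, standing upright on the rubber mat. This point is its centre, on the axis, 60 mm above its underside; axes parallel to the sides of foot and handle, z up. The handle spans from 25 mm below to 60 mm above this point.
- mat: Black rubber mat, 120 by 120 mm, 3 mm thick, fixed on the work surface. Origin: centre of its underside.
Things that resemble listed ones, but are neither listed nor needed, are in the scene too. Leave any blue look-alike of the part that bears tapper_mid alone.

How it is judged:
On the way, in this order (a step that is already met when the one before it is completed fails the run):
1. the tapping block is lifted off its mat (height (world z) of tapper_mid above 0.1 m), for 0.1 s.
2. the block taps the wedge (contact force between tapper and wedge above 3 N).
3. the block is lifted off the wedge (contact force between tapper and wedge below 0.2 N), for 0.1 s.
4. the block taps the wedge again (contact force between tapper and wedge above 3 N).
At the end, for the whole second after the job is handed in: The wedge holds the bar tight (the sliding jaw presses on the handlebar with more than 10 N, with nothing touching the wedge), and the tapping block stands upright (within 0.1 rad) and at rest on the rubber mat, its axis within 50 mm of the mat's centre (contact force between jaw and handlebar above 10 N and angle between tapper_mid's own z axis and vertical below 0.1 rad and horizontal distance between tapper_mid and mat below 0.05 m and height (world z) of tapper_mid below 0.07 m and linear speed of tapper below 0.02 m/s).
It fails at once if the wedge is hit or pressed with more than 30 N (contact force between wedge and anything else above 30 N).
It fails at once if the gripper or arm pushes the wedge itself (contact force between any of the fingers, the arm and wedge above 1 N).
It fails at once if another thing is shifted by more than 30 mm (distance of any of tire_lever_a, tire_lever_b, skewer, dish, lube, spanner, cup, handlebar from where it was at the start of the episode above 0.03 m).
It also fails if it takes over 51 s, if anything falls off the work surface, if the arm or the gripper's body presses on something with over 40 N, if the wrist force passes 120 N, or if a joint passes its speed limit or range.

### The arm

A 6-joint arm with a two-finger parallel gripper is mounted at the origin on the work surface. World frame = base frame: x ahead of the robot, y to its left, z up, the work surface at z = 0. Lengths are in m, angles in rad, forces in N, time in s.
With the tool pointing down it reaches from about 0.375 to 0.9 m from the base axis. Payload 3.1 kg.
Tool frame: the origin (TCP) lies midway between the tips of the shut fingers; the grasp point (between the pads) lies 19 mm behind it (manip.hold_point_z is the distance from the TCP to the grasp point, in m); z points along the fingers, y is the direction in which the jaws open and shut (so a half turn about z gives the same grasp; the last joint's range is limited). The gripper opens to 85 mm and grips with 20 to 120 N. Pads are 22 mm wide; open, the fingers measure 114 mm over their backs; the gripper's body (76 mm by 85 mm) begins 54 mm behind the grasp point. The pads swing forward as they close: fully open they stand 13 mm farther back than shut.
Start: joints at [0.963, 0.527, 1.433, -0, 1.181, -0.178], TCP at [0.26, 0.568, 0.231] pointing down, gripper open.
Joint ranges: [-3.08, 3.08], [-0.75, 2.2], [0.22, 2.44], [-1.43, 4.57], [0, 2.65], [-2.85, 2.85]. Speed limits (rad/s): [2.79, 2.79, 3.14, 3.14, 3.14, 3.14].

### API

Orientations are given as a unit quaternion [x, y, z, w].
In Python, from station import manip gives the robot as it stands.
- The arm moves only by the tool drive_tool, never from a script. Its argument "motion" is one flat list of numbers, 7 for each row, row after row: the shift along the tool's x, y, z in mm, then the turn, a rotation vector about the tool's x, y, z in degrees, then the finger opening in mm, from 0 to 85.4. A call has 1 to 8 rows; each row is the pose to reach, as a shift and turn from the pose measured when the call began, along the tool's axes at that moment; what a row does not reach only later rows make up. A row lasts 1/8 s, in which the tool goes at most 62.5 mm and 10.7 degrees, less where a joint would pass 70% of its speed; a pose out of reach is approached as far as the arm can. A call with a gripper value outside its range is refused whole. The fingers move at their own pace and stop on an object; "force" is the grip in N (left out, the last holds). Time passes only in rows, so rows that repeat a pose let the fingers close. It gives the time, the measured TCP pose, the force and the opening at its end, in the units of the state.
- manip.sense(): the state, without advancing time (a new reading comes with each control period).
- manip.snapshot(name): name is "side" or "top"; returns a dict with "color" (384x512x3 uint8, red, green, blue), "fx", "fy", "cx", "cy" (pixels), "view" (4x4, takes a point from world to camera coordinates). Camera axes: x right, y up, looking along -z (the intrinsics and any distortion apply to the point x, -y, -z); pixel columns grow to the right and rows downward; lengths in m; the calibration is good to about 2 mm. A picture is of the moment at which its call begins. There is no depth.
- manip.sign_off(): hands the job in, once; it reports no verdict.
The state is a dict: "t": time; "q": joint angles; "qd": joint speeds; "tau": joint torques, N m; "tcp_pos": TCP position; "tool_rot": TCP orientation; "force": force on the tool from outside, world axes, zero at the start; "ft_torque": the same for the moment, N m; "finger_gap": opening from 0.0 (shut) to 1.0 (fully open).
Only numpy, scipy, OpenCV 4.12 (cv2) and the standard library are available. Lean on these libraries where they do the work, as an engineer would, in place of code of your own. Each camera call takes 0.05 s, during which the arm holds its last target.

## Working session

There is one attempt and no reset: what is moved stays moved. The work goes in short steps, Python scripts to look and compute and a tool call to move; the robot and the scene stay as the last step left them, time stands still between calls to the robot, and variables do not carry over. Pictures are saved under pics/ and viewed, and the job is handed in when it is done.

Besides the shell and the picture viewer there is one more tool, called after "Call:" as name(argument=value, ...) on one line, values as JSON. drive_tool: Moves the arm, as the interface text tells. Its arguments: {"type":"object","properties":{"motion":{"type":"array","items":{"type":"number"}},"force":{"type":"number"}},"required":["motion"]}

```bash
mkdir -p pics; ls; python3 - <<'E'
from station import manip
import cv2,numpy as np
s=manip.sense();print(s)
for n in("top","side"):
    d=manip.snapshot(n);cv2.imwrite(f"pics/{n}0.png",cv2.resize(d["color"][:,:,::-1],(800,600),interpolation=cv2.INTER_CUBIC))
    cv2.imwrite(f"pics/raw_{n}0.png",d["color"][:,:,::-1])
    print(n,[d[k] for k in("fx","fy","cx","cy")],d["view"].tolist(),d.keys())
print(manip.hold_point_z)
E
```

```text
pics
{'t': 0.0, 'q': array([ 9.62491008e-01,  5.28440024e-01,  1.43391847e+00, -6.34954753e-06,
        1.18139528e+00, -1.78495241e-01]), 'qd': array([ 0.00020699,  0.00172642,  0.00075817, -0.0006438 , -0.00082266,
        0.00090997]), 'tau': array([ 6.52215258e-04, -4.42359424e+01, -1.78031319e+01, -5.73974285e-05,
        8.46184907e-03, -1.30498339e-05]), 'tcp_pos': array([0.25998877, 0.56756316, 0.23034454]), 'tool_rot': array([ 2.13253348e-01,  9.76996337e-01, -9.99138111e-04, -4.11498986e-04]), 'force': array([0.64085345, 0.31548514, 0.22503568]), 'ft_torque': array([ 0.005317  , -0.03394452, -0.03592646]), 'finger_gap': 0.9997013483596143}
top [411.793147859895, 411.793147859895, 256.1448010792912, 197.86551684612138] [[-0.00607101237173112, -0.9998966113854512, 0.013034928027195988, 0.03701156524977876], [0.9844689462826488, -0.00368921352105096, 0.17552003734254112, -0.5312238567738689], [-0.1754538019363309, 0.013898066177997073, 0.9843895606631548, -1.086036845122219], [0.0, 0.0, 0.0, 1.0]] dict_keys(['color', 'fx', 'fy', 'cx', 'cy', 'view'])
side [401.2255822733049, 401.2255822733049, 248.7934502176748, 183.6914300222118] [[0.9991967316543631, -0.039960759318321507, -0.003004857058373309, -0.5436454608145747], [0.026173027498436287, 0.5939811809101965, 0.8040530637688623, -0.12500892300541885], [-0.03034574241642761, -0.8034858396009422, 0.5945499486821642, -0.9256864950885448], [0.0, 0.0, 0.0, 1.0]] dict_keys(['color', 'fx', 'fy', 'cx', 'cy', 'view'])
0.0187
```

View pics/top0.png

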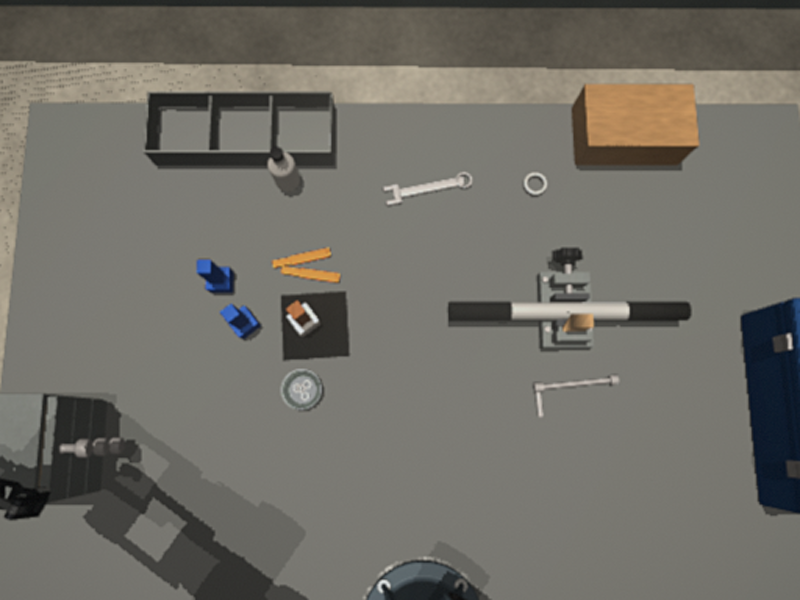

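View pics/side0.png

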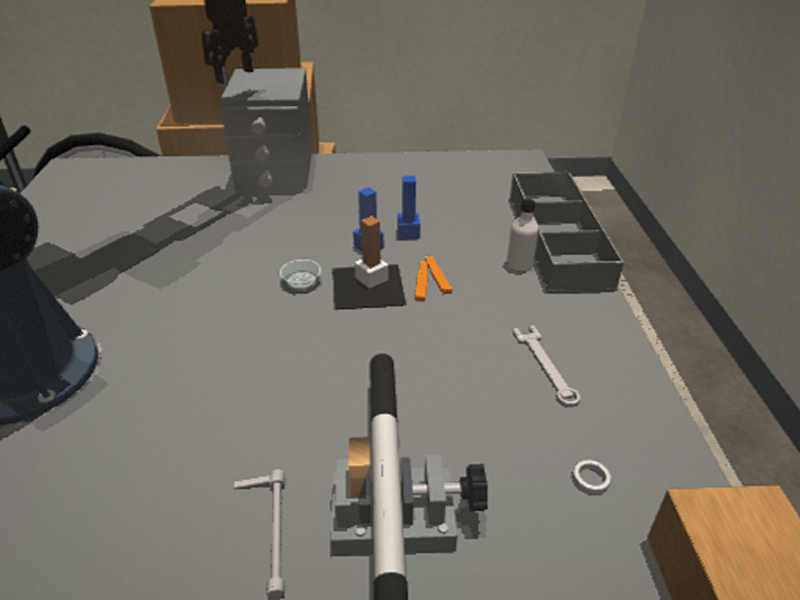

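The top view (800 px scale) shows the tapper with its white foot and wooden handle on the black mat at (302,318). Two blue look-alikes stand at (215,275) and (240,320), and the clamp with the wedge is at (575,320). Only the white and wood one fits the description. I'll confirm it in enlarged crops.

```bash
python3 - <<'E'
import cv2,numpy as np
a=cv2.imread("pics/raw_top0.png");b=cv2.imread("pics/raw_side0.png")
r=lambda im,x,y,w,h:cv2.resize(im[y:y+h,x:x+w],(400,300),interpolation=cv2.INTER_NEAREST)
o=np.vstack([np.hstack([r(a,165,178,72,54),r(b,202,130,72,54)]),np.hstack([r(a,330,150,72,54),r(b,200,270,96,72)])])
cv2.imwrite("pics/crop0.png",o)
E
```

```text
(no output)
```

View pics/crop0.png

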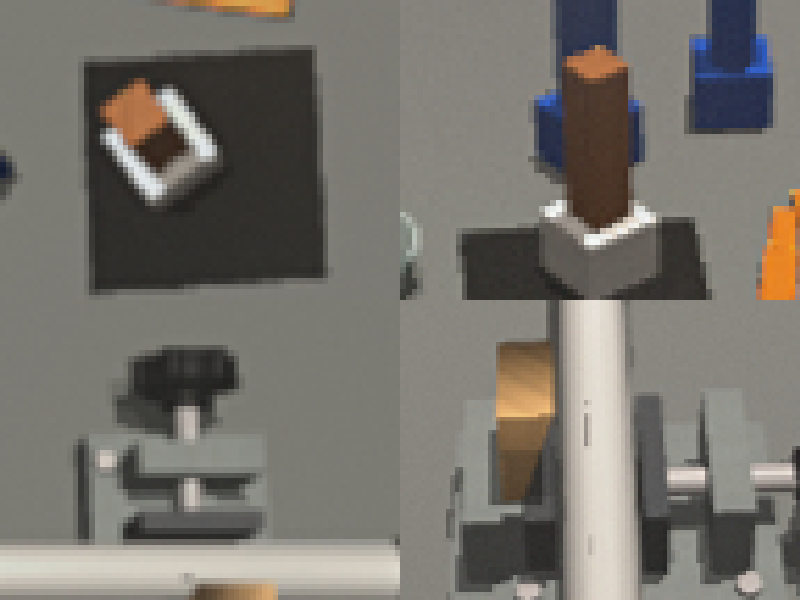

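The crop confirms the tapper: brown handle and white foot on the mat. Next I measure the handle's top face, the foot, the mat, and the wedge's top.

```bash
cat > h.py <<'E'
import cv2,numpy as np
K={"top":(411.793147859895,256.1448010792912,197.86551684612138),"side":(401.2255822733049,248.7934502176748,183.6914300222118)}
V={"top":np.array([[-0.00607101237173112,-0.9998966113854512,0.013034928027195988,0.03701156524977876],[0.9844689462826488,-0.00368921352105096,0.17552003734254112,-0.5312238567738689],[-0.1754538019363309,0.013898066177997073,0.9843895606631548,-1.086036845122219],[0,0,0,1]]),
"side":np.array([[0.9991967316543631,-0.039960759318321507,-0.003004857058373309,-0.5436454608145747],[0.026173027498436287,0.5939811809101965,0.8040530637688623,-0.12500892300541885],[-0.03034574241642761,-0.8034858396009422,0.5945499486821642,-0.9256864950885448],[0,0,0,1]])}
def ray(n,u,v):
    f,cx,cy=K[n];R=V[n][:3,:3];t=V[n][:3,3]
    return -R.T@t, R.T@np.array([(u-cx)/f,-(v-cy)/f,-1])
def onz(n,u,v,z):
    o,d=ray(n,u,v);return o+d*(z-o[2])/d[2]
def proj(n,p):
    f,cx,cy=K[n];c=V[n][:3,:3]@np.asarray(p)+V[n][:3,3]
    return np.array([cx-f*c[0]/c[2],cy+f*c[1]/c[2]])
def tri(p,q):
    o1,d1=ray("top",*p);o2,d2=ray("side",*q)
    s=np.linalg.lstsq(np.c_[d1,-d2],o2-o1,rcond=None)[0]
    a,b=o1+s[0]*d1,o2+s[1]*d2;return (a+b)/2,np.linalg.norm(a-b)
E
python3 - <<'E'
from h import *
a=cv2.imread("pics/raw_top0.png");b=cv2.imread("pics/raw_side0.png")
def comp(im,n,lo,hi,box,z,k=None):
    x,y,w,h=box;hs=cv2.cvtColor(im,cv2.COLOR_BGR2HSV)
    m=cv2.inRange(hs,lo,hi);mm=np.zeros_like(m);mm[y:y+h,x:x+w]=m[y:y+h,x:x+w]
    cs,_=cv2.findContours(mm,cv2.RETR_EXTERNAL,cv2.CHAIN_APPROX_NONE);c=max(cs,key=cv2.contourArea)
    M=np.zeros_like(m);cv2.drawContours(M,[c],-1,255,-1);vv,uu=np.nonzero(M)
    P=np.array([onz(n,u,v,z)[:2] for u,v in zip(uu,vv)])*1000
    r=cv2.minAreaRect(P.astype(np.float32))
    print(n,len(uu),"pix mean",uu.mean(),vv.mean(),"bbox",uu.min(),uu.max(),vv.min(),vv.max(),"xy mean",P.mean(0).round(1),"rect",[np.round(q,1) for q in r])
comp(a,"top",(5,90,110),(18,255,255),(180,185,30,35),.123)
comp(b,"side",(5,90,100),(18,255,255),(225,130,25,30),.123)
comp(a,"top",(0,0,150),(180,60,255),(175,185,40,40),.038)
comp(a,"top",(0,0,0),(180,60,60),(170,180,65,60),.003)
comp(a,"top",(8,60,90),(25,255,255),(350,195,45,25),.119)
comp(b,"side",(8,60,110),(25,255,255),(218,275,25,30),.119)
E
python3 - <<'E'
import cv2,numpy as np
a=cv2.imread("pics/raw_top0.png");b=cv2.imread("pics/raw_side0.png")
r=lambda im,x,y,w,h:cv2.resize(im[y:y+h,x:x+w],(400,600),interpolation=cv2.INTER_NEAREST)
cv2.imwrite("pics/crop1.png",np.hstack([r(a,345,190,40,60)[:, :],r(b,215,275,40,60)]))
E
```

```text
top 83 pix mean 188.63855421686748 197.72289156626505 bbox 183 194 192 203 xy mean [518.8 208.1] rect [array([518.4, 208.1]), array([23.2, 23.9]), np.float64(34.5)]
side 49 pix mean 236.6734693877551 141.12244897959184 bbox 231 242 138 144 xy mean [521.4 205.6] rect [array([521.5, 205.8]), array([24.3, 24.3]), np.float64(35.9)]
top 106 pix mean 194.06603773584905 203.67924528301887 bbox 184 203 194 213 xy mean [517.3 205.7] rect [array([518.6, 207.6]), array([40.7, 42.3]), np.float64(35.8)]
top 1671 pix mean 201.0125673249551 208.3052064631957 bbox 180 222 187 229 xy mean [509.8 190.6] rect [array([510.6, 190.5]), array([117.6, 116.7]), np.float64(3.7)]
top 118 pix mean 373.29661016949154 205.10169491525423 bbox 366 380 201 210 xy mean [ 498.5 -266.1] rect [array([ 497.5, -265.5]), array([35.5, 23.5]), np.float64(89.8)]
side 294 pix mean 229.16326530612244 292.94557823129253 bbox 223 236 281 304 xy mean [ 501.7 -271.4] rect [array([ 502.4, -269.9]), array([21.5, 47. ]), np.float64(0.7)]
```

View pics/crop1.png

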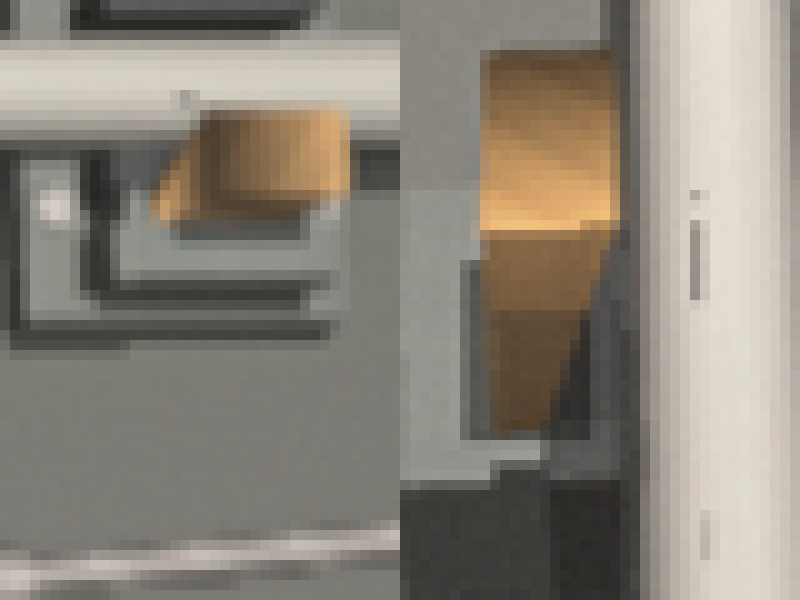

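```bash
python3 - <<'E'
from h import *
h=.5
for n,p,q in(("+x-y",(380-h,200.8-h),(237-h,298-h)),("-x-y",(380-h,210-h),(223.1-h,298-h)),("+x+y",(365.3-h,200.9-h),(236.7-h,280.2-h))):
    P,e=tri(p,q);print(n,(P*1000).round(1),round(e*1000,1))
P,e=tri((188.64,197.72),(236.67,141.12));print("handle top",P*1000,e*1000)
print("centre top-view z=.119",onz("top",372.65-h,205.4-h,.119)*1000,"side",onz("side",230-h,289.3-h,.119)*1000)
# clamp orientation: bar
a=cv2.imread("pics/raw_top0.png")
for u in(290,300,310,410,420,430):
    c=cv2.cvtColor(a,cv2.COLOR_BGR2GRAY)[180:215,u].astype(int);d=np.nonzero(c<70)[0];print(u,d.min()+180,d.max()+180)
from scipy.spatial.transform import Rotation as R
from station import manip
M=R.from_quat(manip.sense()["tool_rot"]).as_matrix();print(M.round(3))
E
```

```text
+x-y [ 512.1 -282.3  120.1] 2.7
-x-y [ 489.  -281.   119.4] 4.3
+x+y [ 512.2 -244.7  118.6] 2.6
handle top [520.33257781 208.5834421  120.96998294] 2.249892300817716
centre top-view z=.119 [ 499.00702368 -263.13321815  119.        ] side [ 502.21438676 -263.25000095  119.        ]
290 194 205
300 194 205
310 194 205
410 193 205
420 193 206
430 193 206
[[-0.909  0.417 -0.001]
 [ 0.417  0.909 -0.002]
 [ 0.    -0.002 -1.   ]]
```

Measurements:

| Item | Result | Check |
|---|---|---|
| Tapper axis | about (520, 207.5) mm, sides at 35° | Handle top triangulates to z = 121 mm (expected 123) |
| Wedge top centre | about (500.5, -263) mm, z ≈ 119.5 mm | Within the stated 116–122 mm |
| Mat centre | about (510.5, 190.5) mm | Measured size about 118 mm (given 120) |

Now I move above the handle.

Call:
drive_tool(motion=[-48,-27,0,0,0,4,60,-97,-55,0,0,0,8,60,-145,-82,0,0,0,12,60,-193,-110,0,0,0,16,60,-241,-137,0,0,0,20,60,-290,-165,0,0,0,24,60,-338,-192,0,0,0,27,60,-386,-219,0,0,0,30,60], force=70)

```text
t: 1.1
tcp_pos: [0.5203, 0.2061, 0.2304]
tool_rot: [0.46, 0.888, -0.001, -0.0]
force: [0.1, 0.2, -1.8]
finger_gap: 0.706
```

```bash
cat >> h.py <<'E'
def delta(target):
    from station import manip
    from scipy.spatial.transform import Rotation as R
    s=manip.sense();M=R.from_quat(s["tool_rot"]).as_matrix()
    print("t",s["t"],"tcp",(s["tcp_pos"]*1000).round(1),"yaw of y",np.degrees(np.arctan2(M[1,1],M[0,1])).round(2),"z",M[:,2].round(4),"F",s["force"].round(2),"gap",s["finger_gap"],"q6",s["q"][5].round(2))
    print("tool shift mm",(M.T@(np.array(target)-s["tcp_pos"]*1000)).round(1))
    return s
E
python3 -c "
from h import *
delta([520,207.5,76])
from station import manip
cv2.imwrite('pics/s1.png',manip.snapshot('side')['color'][:,:,::-1])
cv2.imwrite('pics/t1.png',manip.snapshot('top')['color'][:,:,::-1])"
```

```text
t 1.1 tcp [520.3 206.1 230.4] yaw of y 35.26 z [-0.0018 -0.0015 -1.    ] F [ 0.1   0.22 -1.79] gap 0.7064798800213234 q6 -0.44
tool shift mm [  1.3   0.9 154.4]
```

View pics/s1.png

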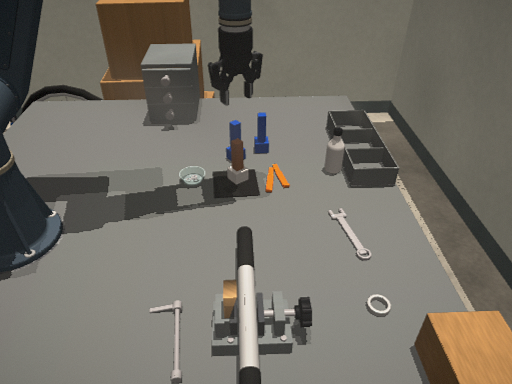

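The side view shows the gripper straight above the brown handle at (237,150), with nothing in the way. I descend and close the fingers.

Call:
drive_tool(motion=[1,1,40,0,0,0,60,1,1,80,0,0,0,60,1,1,120,0,0,0,60,1,1,145,0,0,0,60,1,1,154,0,0,0,60,1,1,154,0,0,0,60], force=70)

```text
t: 1.95
tcp_pos: [0.5235, 0.2047, 0.0763]
tool_rot: [0.462, 0.887, -0.001, 0.001]
force: [0.2, 0.1, -0.0]
finger_gap: 0.699
```

Call:
drive_tool(motion=[0,0,0,0,0,0,10,0,0,0,0,0,0,10,0,0,0,0,0,0,10,0,0,0,0,0,0,10,0,0,0,0,0,0,10,0,0,0,0,0,0,10], force=70)

```text
t: 2.7
tcp_pos: [0.5242, 0.2047, 0.0774]
tool_rot: [0.462, 0.887, -0.001, 0.002]
force: [-0.0, -1.4, 6.0]
finger_gap: 0.271
```

```bash
python3 -c "
from h import *
delta([520,207.5,76])
from station import manip
b=manip.snapshot('side')['color'][:,:,::-1]
cv2.imwrite('pics/s2.png',cv2.resize(b[100:220,170:330],(800,600)))"
```

```text
t 2.7 tcp [524.2 204.7  77.4] yaw of y 35.01 z [ 0.0024 -0.0027 -1.    ] F [-0.01 -1.45  6.03] gap 0.27085414725886575 q6 -0.43
tool shift mm [ 4.7 -1.9  1.3]
```

View pics/s2.png

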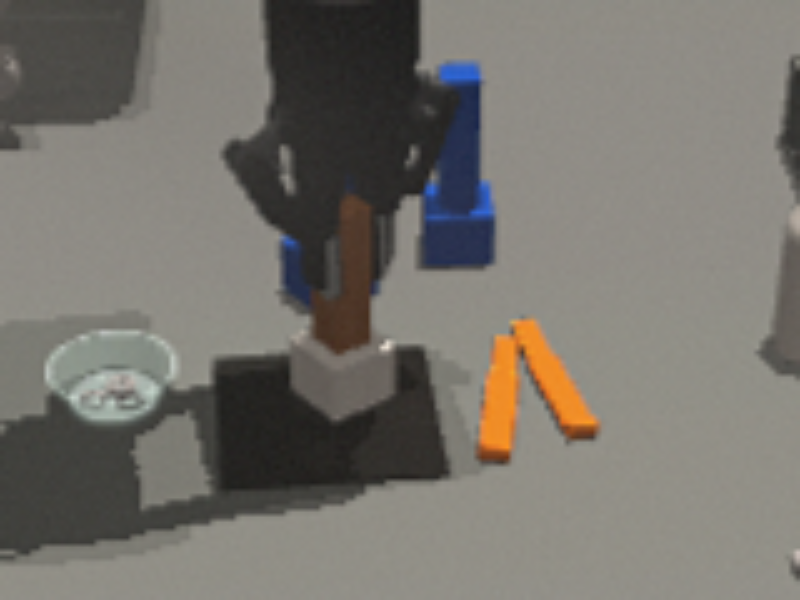

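The gripper closed on the handle at about 23 mm, against a nominal 24 mm, and the block is still upright. Now I lift it.

Call:
drive_tool(motion=[0,0,-15,0,0,0,10,0,0,-40,0,0,0,10,0,0,-80,0,0,0,10,0,0,-120,0,0,0,10,0,0,-140,0,0,0,10,0,0,-140,0,0,0,10])

```text
t: 3.5
tcp_pos: [0.5247, 0.2054, 0.2194]
tool_rot: [0.462, 0.887, 0.001, 0.003]
force: [-0.4, -0.4, -3.2]
finger_gap: 0.274
```

```bash
python3 -c "
from h import *
delta([500.5,-263,220])
from station import manip
b=manip.snapshot('side')['color'][:,:,::-1];a=manip.snapshot('top')['color'][:,:,::-1]
cv2.imwrite('pics/s3.png',np.hstack([cv2.resize(b[60:180,180:280],(400,480)),cv2.resize(a[130:250,140:240],(400,480))]))"
```

```text
t 3.5 tcp [524.7 205.4 219.4] yaw of y 35.02 z [ 0.0066 -0.0019 -1.    ] F [-0.4  -0.42 -3.23] gap 0.27438465721213195 q6 -0.43
tool shift mm [-3.697e+02 -2.886e+02  2.000e-01]
```

View pics/s3.png

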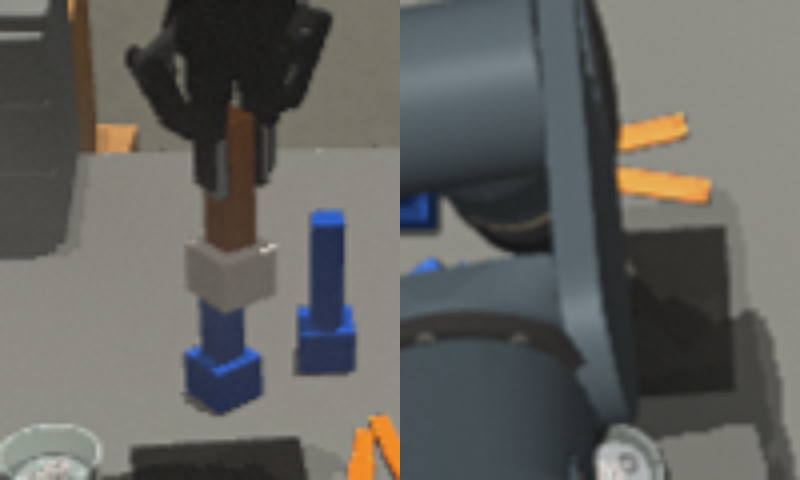

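The block is held and the lifted load reads about 3 N. I carry it to a point above the wedge, turning it so the foot lines up with the wedge.

Call:
drive_tool(motion=[-20,-16,-8,0,0,3,10,-70,-55,-15,0,0,8,10,-123,-96,-15,0,0,13,10,-175,-137,-15,0,0,18,10,-228,-178,-15,0,0,23,10,-280,-219,-15,0,0,28,10,-330,-257,-15,0,0,32,10,-365,-285,-15,0,0,35,10])

```text
t: 4.6
tcp_pos: [0.4978, -0.2585, 0.2314]
tool_rot: [0.708, 0.706, -0.001, -0.0]
force: [1.7, 0.1, -2.2]
finger_gap: 0.275
```

Call:
drive_tool(motion=[0,0,0,0,0,0,10,0,0,0,0,0,0,10])

```text
t: 4.85
tcp_pos: [0.4965, -0.2578, 0.2295]
tool_rot: [0.708, 0.706, -0.001, -0.003]
force: [-1.1, -0.1, -2.7]
finger_gap: 0.271
```

```bash
python3 -c "
from h import *
print(proj('side',[.5148,.1788,.145]))
delta([500.5,-267.7,220])
from station import manip
b=manip.snapshot('side')['color'][:,:,::-1];a=manip.snapshot('top')['color'][:,:,::-1]
cv2.imwrite('pics/raw_s4.png',b)
cv2.imwrite('pics/s4.png',np.hstack([cv2.resize(b[200:350,170:290],(400,500)),cv2.resize(a[130:280,310:430],(400,500))]))"
```

```text
[233.99411016 138.99715255]
t 4.85 tcp [ 496.5 -257.8  229.5] yaw of y -0.18 z [-0.0052  0.003  -1.    ] F [-1.1  -0.08 -2.72] gap 0.2712336087402028 q6 -0.67
tool shift mm [-9.9  4.1  9.4]
```

View pics/s4.png

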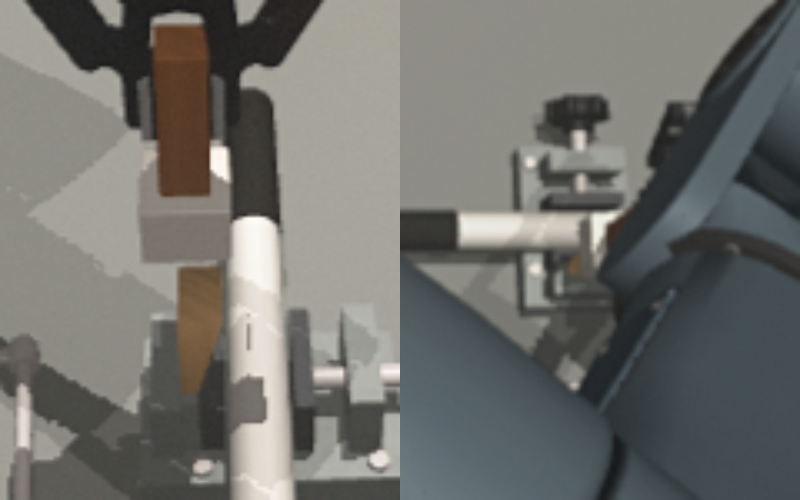

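```bash
python3 -c "
from h import *
print(proj('side',[.4965,-.2741,.155]))
o,d=ray('side',225.6,278.3)
for y in (-.270,-.2741): s=(y-o[1])/d[1];print(o+s*d)
s=(.155-o[2])/d[2];print(o+s*d)
"
```

```text
[225.1317353  279.59545912]
[ 0.49713834 -0.27        0.15318552]
[ 0.49734518 -0.2741      0.15801368]
[ 0.49721607 -0.27154083  0.155     ]
```

The foot's front edge lands within about 1 px of the prediction. I correct the x and y offset and come down close above the wedge.

Call:
drive_tool(motion=[-4,2,8,0,0,0,10,-8,4,18,0,0,0,10,-8,4,25,0,0,0,10,-8,4,25,0,0,0,10,-8,4,25,0,0,0,10])

```text
t: 5.58
tcp_pos: [0.5011, -0.2646, 0.2053]
tool_rot: [0.707, 0.707, -0.001, -0.002]
force: [-0.5, -0.1, -2.8]
finger_gap: 0.27
```

```bash
python3 -c "
from h import *
delta([500.5,-267,194])
from station import manip
b=manip.snapshot('side')['color'][:,:,::-1]
cv2.imwrite('pics/s5.png',cv2.resize(b[200:350,170:290],(480,600)))"
```

```text
t 5.575 tcp [ 501.1 -264.6  205.3] yaw of y -0.03 z [-0.0038  0.0018 -1.    ] F [-0.54 -0.13 -2.75] gap 0.27002177449539944 q6 -0.68
tool shift mm [-2.4 -0.6 11.3]
```

View pics/s5.png

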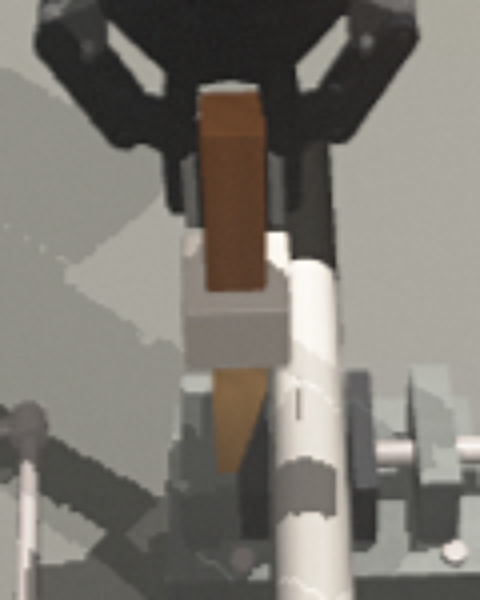

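The foot sits over the wedge in x. I descend gently, watching the force against a baseline of about -2.75 N.

Call:
drive_tool(motion=[-2,0,2,0,0,0,10,-2,0,4,0,0,0,10,-2,0,6,0,0,0,10,-2,0,8,0,0,0,10])

```text
t: 6.12
tcp_pos: [0.5011, -0.2667, 0.1973]
tool_rot: [0.707, 0.707, -0.001, -0.002]
force: [-0.2, 0.1, -2.1]
finger_gap: 0.275
```

Call:
drive_tool(motion=[0,0,2,0,0,0,10,0,0,4,0,0,0,10])

```text
t: 6.38
tcp_pos: [0.5011, -0.2667, 0.1938]
tool_rot: [0.707, 0.707, -0.001, -0.002]
force: [-1.1, 1.0, 3.0]
finger_gap: 0.27
```

Contact at TCP z ≈ 194 mm, as predicted. I push on a little.

Call:
drive_tool(motion=[0,0,2,0,0,0,10,0,0,4,0,0,0,10])

```text
t: 6.62
tcp_pos: [0.5011, -0.2667, 0.1902]
tool_rot: [0.707, 0.707, -0.001, -0.002]
force: [-1.5, 0.9, 3.7]
finger_gap: 0.273
```

Call:
drive_tool(motion=[0,0,-6,0,0,0,10,0,0,-12,0,0,0,10,0,0,-12,0,0,0,10])

```text
t: 7.0
tcp_pos: [0.5016, -0.2671, 0.2027]
tool_rot: [0.707, 0.707, -0.001, -0.001]
force: [0.5, -0.1, -2.6]
finger_gap: 0.273
```

```bash
python3 -c "
from h import *
delta([501,-267,190])
from station import manip
b=manip.snapshot('side')['color'][:,:,::-1]
cv2.imwrite('pics/s6.png',cv2.resize(b[200:350,170:290],(480,600)))"
```

```text
t 7.0 tcp [ 501.6 -267.1  202.7] yaw of y -0.03 z [-2.1e-03  2.0e-04 -1.0e+00] F [ 0.46 -0.14 -2.57] gap 0.27251854968911393 q6 -0.68
tool shift mm [ 0.1 -0.6 12.7]
```

View pics/s6.png

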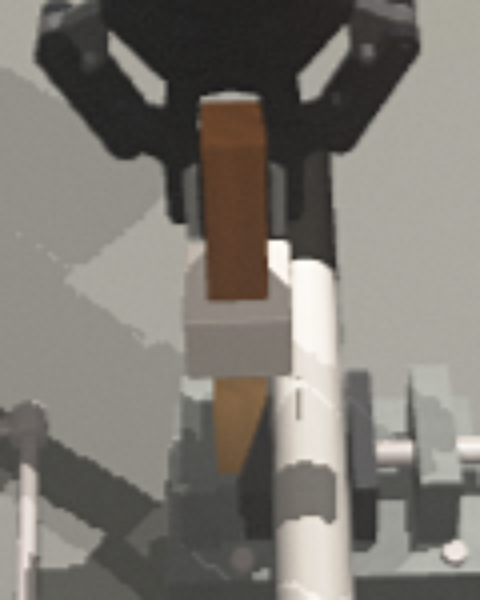

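The first tap met about 6 N, which matches the drag, and the block is lifted off again. For the second tap I check where contact comes this time.

Call:
drive_tool(motion=[0,0,3,0,0,0,10,0,0,6,0,0,0,10,0,0,8,0,0,0,10,0,0,10,0,0,0,10,0,0,11,0,0,0,10])

```text
t: 7.68
tcp_pos: [0.5013, -0.2668, 0.1912]
tool_rot: [0.707, 0.707, -0.001, -0.001]
force: [-0.7, 0.9, -2.3]
finger_gap: 0.27
```

Call:
drive_tool(motion=[0,0,2,0,0,0,10,0,0,4,0,0,0,10])

```text
t: 7.92
tcp_pos: [0.5014, -0.267, 0.1878]
tool_rot: [0.707, 0.707, -0.001, -0.001]
force: [-1.5, 0.6, 3.3]
finger_gap: 0.274
```

Call:
drive_tool(motion=[0,0,1.5,0,0,0,10,0,0,3,0,0,0,10])

```text
t: 8.18
tcp_pos: [0.5014, -0.267, 0.1851]
tool_rot: [0.707, 0.707, -0.001, -0.001]
force: [-1.0, 0.9, 2.7]
finger_gap: 0.273
```

The wedge did move: there was no contact at 191.2 mm this time. I continue in 2 mm steps and watch the force.

Call:
drive_tool(motion=[0,0,1,0,0,0,10,0,0,2,0,0,0,10])

```text
t: 8.43
tcp_pos: [0.5014, -0.267, 0.1832]
tool_rot: [0.707, 0.707, -0.001, -0.001]
force: [-1.7, 1.0, 3.0]
finger_gap: 0.272
```

Call:
drive_tool(motion=[0,0,1,0,0,0,10,0,0,2,0,0,0,10])

```text
t: 8.68
tcp_pos: [0.5015, -0.267, 0.1811]
tool_rot: [0.707, 0.707, -0.001, -0.001]
force: [-1.6, 1.0, 3.1]
finger_gap: 0.273
```

Call:
drive_tool(motion=[0,0,1,0,0,0,10,0,0,2,0,0,0,10])

```text
t: 8.93
tcp_pos: [0.5015, -0.267, 0.179]
tool_rot: [0.707, 0.707, -0.001, -0.001]
force: [-1.5, 0.6, 3.2]
finger_gap: 0.273
```

Call:
drive_tool(motion=[0,0,1,0,0,0,10,0,0,2,0,0,0,10])

```text
t: 9.18
tcp_pos: [0.5015, -0.267, 0.1778]
tool_rot: [0.707, 0.707, -0.001, -0.001]
force: [-2.8, 2.0, 10.9]
finger_gap: 0.27
```

The wedge jams at about 13.6 N, counting the lifted load. I go on very gently to reach about 16–17 N.

Call:
drive_tool(motion=[0,0,0.8,0,0,0,10])

```text
t: 9.3
tcp_pos: [0.5014, -0.267, 0.1777]
tool_rot: [0.707, 0.707, -0.001, -0.001]
force: [-2.9, 1.0, 9.2]
finger_gap: 0.274
```

Call:
drive_tool(motion=[0,0,1.3,0,0,0,10])

```text
t: 9.43
tcp_pos: [0.5015, -0.267, 0.1776]
tool_rot: [0.707, 0.707, -0.001, -0.0]
force: [-2.7, 2.1, 11.9]
finger_gap: 0.265
```

The tightening threshold can be as high as 20 N and the limit is 30 N, so I aim for about 20–22 N in small steps.

Call:
drive_tool(motion=[0,0,1.7,0,0,0,10])

```text
t: 9.55
tcp_pos: [0.5014, -0.267, 0.1773]
tool_rot: [0.707, 0.707, -0.001, -0.0]
force: [-4.0, 1.8, 13.2]
finger_gap: 0.27
```

Call:
drive_tool(motion=[0,0,2,0,0,0,10])

```text
t: 9.68
tcp_pos: [0.5014, -0.2671, 0.177]
tool_rot: [0.707, 0.707, -0.001, 0.0]
force: [-3.4, 2.9, 14.1]
finger_gap: 0.272
```

Call:
drive_tool(motion=[0,0,2.4,0,0,0,10])

```text
t: 9.8
tcp_pos: [0.5014, -0.2671, 0.1767]
tool_rot: [0.707, 0.707, -0.001, 0.0]
force: [-3.4, 2.7, 17.0]
finger_gap: 0.274
```

Call:
drive_tool(motion=[0,0,2.6,0,0,0,10])

```text
t: 9.93
tcp_pos: [0.5014, -0.2671, 0.1764]
tool_rot: [0.707, 0.707, -0.001, 0.001]
force: [-4.7, 3.2, 18.2]
finger_gap: 0.271
```

About 21 N was reached and the wedge stopped going in. I lift off and look.

Call:
drive_tool(motion=[0,0,-3,0,0,0,10,0,0,-8,0,0,0,10,0,0,-16,0,0,0,10,0,0,-16,0,0,0,10,0,0,-16,0,0,0,10])

```text
t: 10.55
tcp_pos: [0.5013, -0.267, 0.1922]
tool_rot: [0.707, 0.707, -0.001, 0.001]
force: [-0.5, -0.3, -2.6]
finger_gap: 0.271
```

```bash
python3 -c "
from h import *
delta([501.5,-267,177])
from station import manip
b=manip.snapshot('side')['color'][:,:,::-1]
cv2.imwrite('pics/s7.png',cv2.resize(b[200:350,170:290],(480,600)))"
```

```text
t 10.55 tcp [ 501.3 -267.   192.2] yaw of y 0.02 z [-6.0e-04 -2.2e-03 -1.0e+00] F [-0.55 -0.31 -2.56] gap 0.27112536858089525 q6 -0.68
tool shift mm [-0.   0.2 15.2]
```

View pics/s7.png

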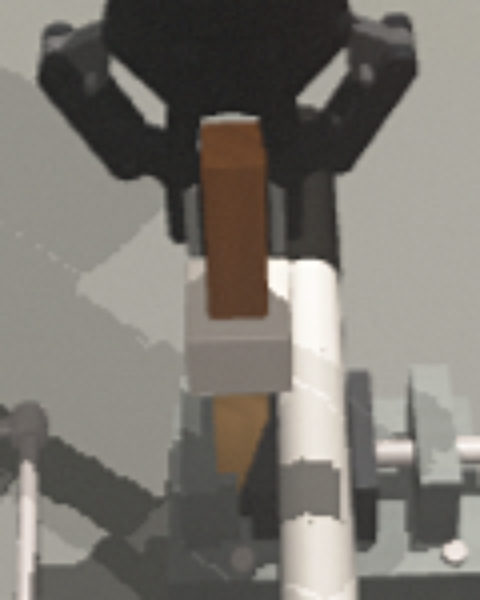

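The block is upright in the grip and the wedge is in. The bar has moved a few pixels toward the knob, up against its jaw. I make one confirming tap.

Call:
drive_tool(motion=[0,0,4,0,0,0,10,0,0,8,0,0,0,10,0,0,11,0,0,0,10,0,0,13,0,0,0,10,0,0,13.5,0,0,0,10])

```text
t: 11.22
tcp_pos: [0.5012, -0.2669, 0.1784]
tool_rot: [0.707, 0.707, -0.001, 0.0]
force: [-0.3, -0.0, -2.0]
finger_gap: 0.272
```

Call:
drive_tool(motion=[0,0,1,0,0,0,10,0,0,2,0,0,0,10])

```text
t: 11.48
tcp_pos: [0.5014, -0.2672, 0.1778]
tool_rot: [0.707, 0.707, -0.001, 0.001]
force: [-2.3, 2.1, 10.4]
finger_gap: 0.271
```

Call:
drive_tool(motion=[0,0,1.7,0,0,0,10])

```text
t: 11.6
tcp_pos: [0.5014, -0.2672, 0.1778]
tool_rot: [0.707, 0.707, -0.001, 0.001]
force: [-3.4, 1.8, 10.1]
finger_gap: 0.271
```

Call:
drive_tool(motion=[0,0,2.2,0,0,0,10])

```text
t: 11.72
tcp_pos: [0.5013, -0.2672, 0.1776]
tool_rot: [0.707, 0.707, -0.001, 0.001]
force: [-2.9, 2.6, 11.7]
finger_gap: 0.271
```

Call:
drive_tool(motion=[0,0,2.4,0,0,0,10])

```text
t: 11.85
tcp_pos: [0.5013, -0.2672, 0.1774]
tool_rot: [0.707, 0.707, -0.001, 0.002]
force: [-4.1, 1.9, 12.1]
finger_gap: 0.271
```

Call:
drive_tool(motion=[0,0,3,0,0,0,10])

```text
t: 11.98
tcp_pos: [0.5013, -0.2671, 0.177]
tool_rot: [0.707, 0.708, -0.001, 0.002]
force: [-4.1, 3.0, 15.2]
finger_gap: 0.275
```

Call:
drive_tool(motion=[0,0,3.4,0,0,0,10])

```text
t: 12.1
tcp_pos: [0.5013, -0.2671, 0.1766]
tool_rot: [0.707, 0.708, -0.001, 0.003]
force: [-4.3, 3.5, 16.8]
finger_gap: 0.274
```

Call:
drive_tool(motion=[0,0,3.4,0,0,0,10])

```text
t: 12.22
tcp_pos: [0.5012, -0.2671, 0.1765]
tool_rot: [0.707, 0.708, -0.001, 0.003]
force: [-5.3, 3.5, 18.3]
finger_gap: 0.27
```

The same force at the same height means the wedge no longer goes in. I lift off and carry the block back over the mat.

Call:
drive_tool(motion=[0,0,-4,0,0,0,10,0,0,-20,0,0,0,10,0,0,-45,0,0,0,10,0,0,-55,0,0,0,10,0,0,-55,0,0,0,10])

```text
t: 12.85
tcp_pos: [0.5015, -0.2671, 0.2322]
tool_rot: [0.707, 0.708, -0.001, 0.004]
force: [-0.2, 1.0, -1.5]
finger_gap: 0.275
```

Call:
drive_tool(motion=[25,1,0,0,0,0,10,80,3,0,0,0,0,10,140,5,0,0,0,0,10,200,7,0,0,0,0,10,260,9,0,0,0,0,10,320,11,0,0,0,0,10,375,11,0,0,0,0,10,420,11,0,0,0,0,10])

```text
t: 13.85
tcp_pos: [0.5097, 0.1562, 0.2281]
tool_rot: [0.706, 0.708, -0.002, 0.003]
force: [0.8, 0.8, -2.4]
finger_gap: 0.274
```

Call:
drive_tool(motion=[15,0,0,0,0,0,10,15,0,0,0,0,0,10,15,0,0,0,0,0,10])

```text
t: 14.22
tcp_pos: [0.5093, 0.1703, 0.2276]
tool_rot: [0.706, 0.708, -0.003, 0.003]
force: [0.4, -0.3, -3.1]
finger_gap: 0.273
```

```bash
python3 -c "
from h import *
delta([512,190,82])
from station import manip
b=manip.snapshot('side')['color'][:,:,::-1]
cv2.imwrite('pics/s8.png',cv2.resize(b[60:210,170:290],(480,600)));a=manip.snapshot('top')['color'][:,:,::-1];cv2.imwrite('pics/t8.png',a)"
```

```text
t 14.225 tcp [509.3 170.3 227.6] yaw of y 0.15 z [-0.    -0.008 -1.   ] F [ 0.37 -0.27 -3.07] gap 0.27281981908634134 q6 0.12
tool shift mm [ 20.9   2.8 145.4]
```

View pics/s8.png

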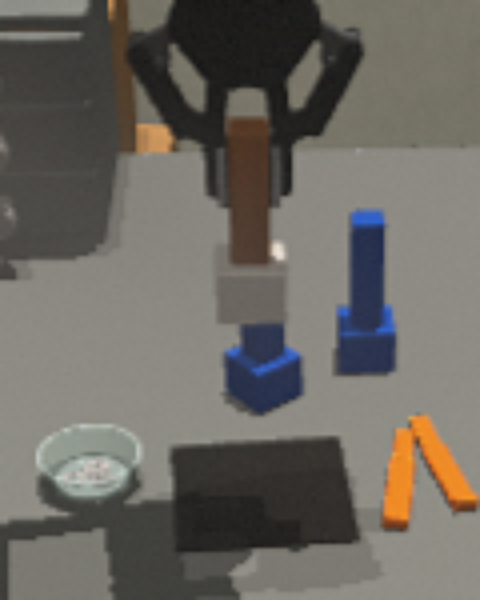

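View pics/t8.png

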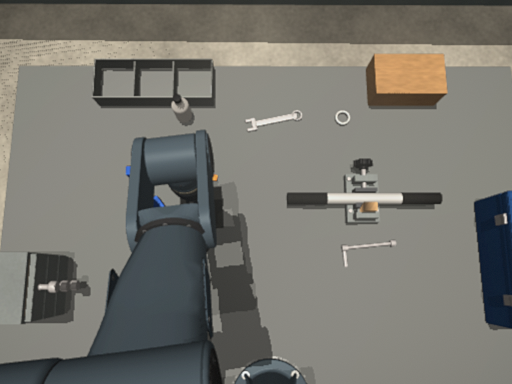

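The block hangs upright over the mat. I shift it to the centre and go down to about 8 mm above.

Call:
drive_tool(motion=[10,1,20,0,0,0,10,20,3,60,0,0,0,10,21,3,100,0,0,0,10,21,3,130,0,0,0,10,21,3,142,0,0,0,10,21,3,142,0,0,0,10,21,3,142,0,0,0,10])

```text
t: 15.2
tcp_pos: [0.514, 0.1896, 0.0869]
tool_rot: [0.707, 0.707, -0.001, 0.004]
force: [0.1, 0.4, -1.7]
finger_gap: 0.273
```

Call:
drive_tool(motion=[0,0,2,0,0,0,10,0,0,4,0,0,0,10,0,0,6,0,0,0,10])

```text
t: 15.58
tcp_pos: [0.5141, 0.1897, 0.0811]
tool_rot: [0.707, 0.707, -0.001, 0.004]
force: [0.1, 0.0, -2.4]
finger_gap: 0.273
```

Call:
drive_tool(motion=[0,0,1,0,0,0,10,0,0,2,0,0,0,10])

```text
t: 15.82
tcp_pos: [0.5141, 0.1897, 0.079]
tool_rot: [0.707, 0.707, -0.001, 0.004]
force: [-0.4, 0.3, -1.7]
finger_gap: 0.271
```

Call:
drive_tool(motion=[0,0,1,0,0,0,10,0,0,2,0,0,0,10])

```text
t: 16.08
tcp_pos: [0.5141, 0.1896, 0.0774]
tool_rot: [0.707, 0.707, -0.001, 0.004]
force: [-2.5, -0.6, 7.3]
finger_gap: 0.271
```

The foot is on the mat. I look before releasing, then open.

```bash
python3 -c "
from station import manip
import cv2
b=manip.snapshot('side')['color'][:,:,::-1]
cv2.imwrite('pics/s9.png',cv2.resize(b[100:220,170:290],(600,600)))"
```

```text
(no output)
```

View pics/s9.png

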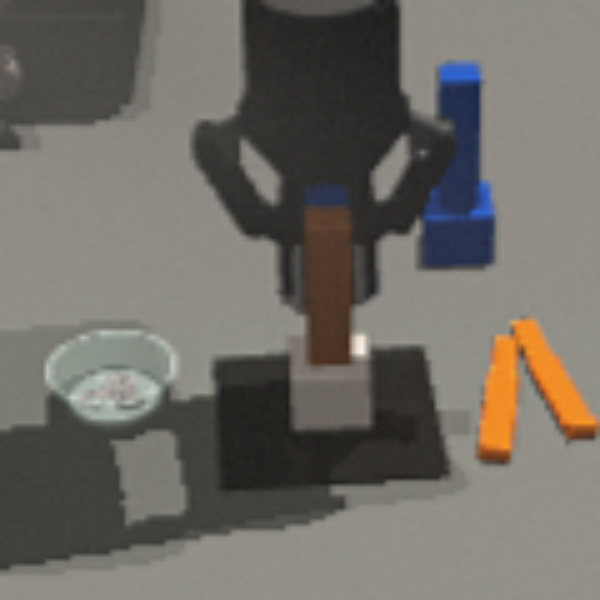

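Call:
drive_tool(motion=[0,0,0,0,0,0,28,0,0,0,0,0,0,32,0,0,0,0,0,0,40,0,0,0,0,0,0,50,0,0,0,0,0,0,50,0,0,0,0,0,0,50])

```text
t: 16.88
tcp_pos: [0.5141, 0.1897, 0.0774]
tool_rot: [0.707, 0.707, -0.001, 0.004]
force: [0.7, 0.1, -0.2]
finger_gap: 0.585
```

The block stands upright in the middle of the mat and is released. I retreat straight up and then to the side for a clear view.

Call:
drive_tool(motion=[0,0,-15,0,0,0,50,0,0,-50,0,0,0,50,0,0,-95,0,0,0,50,0,0,-140,0,0,0,50,0,0,-150,0,0,0,50])

```text
t: 17.5
tcp_pos: [0.5155, 0.1912, 0.2317]
tool_rot: [0.707, 0.708, 0.002, 0.006]
force: [0.4, 0.2, -0.3]
finger_gap: 0.585
```

Call:
drive_tool(motion=[-50,0,0,0,0,0,50,-100,0,0,0,0,0,50,-150,0,0,0,0,0,50,-200,0,0,0,0,0,50,-230,0,0,0,0,0,50,-230,0,0,0,0,0,50])

```text
t: 18.25
tcp_pos: [0.5154, -0.0407, 0.2328]
tool_rot: [0.708, 0.706, 0.002, 0.006]
force: [-0.0, 0.7, -0.7]
finger_gap: 0.586
```

```bash
python3 -c "
from h import *
delta([512,190,82])
from station import manip
b=manip.snapshot('side')['color'][:,:,::-1];a=manip.snapshot('top')['color'][:,:,::-1]
cv2.imwrite('pics/f_top.png',a);cv2.imwrite('pics/f_side.png',b)
o=np.hstack([cv2.resize(b[100:220,170:290],(400,400)),cv2.resize(a[165:255,150:240],(400,400))]);cv2.imwrite('pics/s10.png',o)
hs=cv2.cvtColor(a,cv2.COLOR_BGR2HSV);m=cv2.inRange(hs,(5,90,110),(18,255,255));vv,uu=np.nonzero(m[185:225,180:220]);print(uu.mean()+180,vv.mean()+185,onz('top',uu.mean()+180,vv.mean()+185,.123)*1000)
"
```

```text
t 18.25 tcp [515.4 -40.7 232.8] yaw of y -0.15 z [ 0.011  -0.0058 -0.9999] F [-0.    0.73 -0.67] gap 0.5858421870523961 q6 -0.29
tool shift mm [231.5  -5.6 149.4]
193.6153846153846 199.84615384615384 [513.26565373 195.30679537 123.        ]
```

View pics/s10.png

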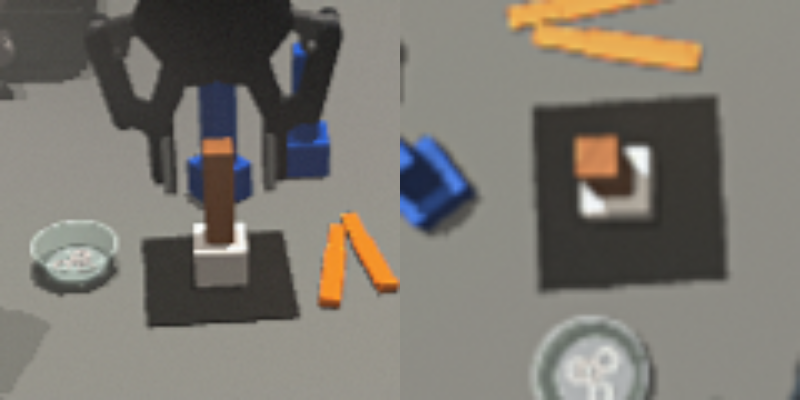

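View pics/f_top.png

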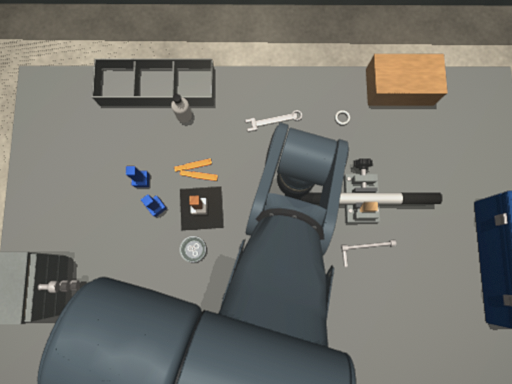

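The block stands upright at about (513,195) mm, roughly 5 mm from the mat's centre. The other things are at their starting pixels, so I hand in.

```bash
python3 -c "
from station import manip
print(manip.sign_off())"
```

```text
the job is handed in; nothing more can be done
None
```

I tapped the wedge home with the tapping block and stood the block back on its mat, then handed the job in at about 18 s. No verdict was reported.

**Taps:**
1. The first tap met about 6 N, and the wedge moved about 4 mm.
2. The second drove it in until it jammed, about 17 mm in all, and ended near 21 N.
3. A third tap, to check, reached about 21 N at the same height, so the wedge had stopped going in.

The block was lifted clear after each tap. The highest force I read was about 21 N, under the 30 N limit, but the wrist is only read at the end of each move.

**Last checks:**
- **Block:** it stands upright and released, about 5 mm from the mat's centre.
- **Handlebar:** in the side view it moved only a few millimetres, towards the knob.
- **Other things:** by eye in the final top view, they are where they started.

**Not confirmed:**
- **Bar tightness:** the jaw's force on the bar cannot be measured directly. I infer it is tight from the tap force and the wedge no longer going in.
- **Slip in the grip:** in the check tap, contact came about 1 mm higher than the last tap's final height. I put that down to a slight slip or give in the grip; the block looked upright afterwards.

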